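# Click the test box's thumbwheel to its pointer and start the test

## Task

On the grey test box, flick the edge of the black star-shaped thumbwheel with a fingertip to advance it anticlockwise (seen from above), click by click, until it rests at the click where its steel rib lines up with the fixed steel pointer; do not let it go past. Then press the start button beside it fully down and let it come up again, the wheel still on that click. Do not shove or lift the box, do not force the wheel, and leave the other things on the bench as they are.

Things in the scene. Friction and masses are not known exactly. Their poses are not given: they have to be found in the camera images.
- box: The test box: grey sheet metal, 180 (x) by 250 (y) by 45 mm high, loose on the bench on rubber feet, about 2.5 kg. Origin at the centre of its underside; z up, its front (vent slots) faces its own -x. On its flat top: the thumbwheel (to its +y), the button (to its -y) and the pointer (at its +x edge).
- wheel (a joint): Angle (rad) of the thumbwheel about its upright axis, positive anticlockwise from above; 0: the rib is at the pointer, along the box's +x. It clicks to rest every 0.785 rad (8 a turn) and starts 2 to 4 clicks short, at about -1.57, -2.36 or -3.14. Past halfway between two clicks a spring snaps it on to the next and holds it. About 2 N sideways on a tooth turns it.
- wheel_axis (a point): On the thumbwheel's axis, level with its top face: 50 mm to the box's +y of the box's origin, 71 mm above the bench. The black wheel lies flat: hub of radius 32 mm and 8 even radial teeth, 7 mm wide, out to radius 54 mm, all 16 mm thick, 10 mm clear of the box's top. On a click, teeth point along the box's +x and every 45 degrees; gaps are 28 mm wide at radius 45 mm. Open all round but at the pointer.
- rib_end (a point): Outer end of the steel rib on the wheel, 53 mm from the axis. The rib, 5 mm wide and 4 mm high, runs along the top of the wheel from near the axis out over one tooth and shows which way the wheel points.
- pointer_tip (a point): Tip of the fixed pointer, a steel cone lying level, 59 mm from the wheel axis on the box's +x side, 68 mm above the box's underside; it stands on a 12 mm square steel post 80 mm from the axis and aims at the axis.
- start_top (a point): Centre of the top of the start button, a grey round push button of radius 14 mm in a black housing on the box's top, 80 mm to the box's -y from the box's origin and 67 mm above the bench when up; the cap stands 10 mm proud of its 44 mm wide housing. It is pressed straight down.
- start (a joint): Travel of the start button (m): 0 up, 0.006 fully down; a spring of 5 N at the bottom brings it up again.
- spool: Bystander: a spool of solder, steel grey with blue flanges, 61 mm across, 50 mm high, standing. Origin at the centre of its underside.
- driver: Bystander: a screwdriver with a yellow handle, 180 mm long, lying. Origin on its underside, x along it towards the blade.
- relay: Bystander: a black relay block, 28 by 20 by 26 mm high. Origin at the centre of its underside.
- terminal: Bystander: a green terminal strip, 18 by 75 by 21 mm high, lying along its y. Origin at the centre of its underside.

How it is judged:
By the outcome, as a careful person would: the job done as asked, in the order asked, and still so for the second after the job is handed in, with the robot touching nothing.
It also fails if it takes over 58 s, if anything falls off the work surface, if the arm or the gripper's body presses on something with over 40 N, if the wrist force passes 120 N, or if a joint passes its speed limit or range.

## Robot

A 6-joint arm with a two-finger parallel gripper is mounted at the origin on the work surface. World frame = base frame: x ahead of the robot, y to its left, z up, the work surface at z = 0. Lengths are in mm, angles in degrees, forces in N, time in s.
With the tool pointing down it reaches from about 350 to 850 mm from the base axis. Payload 8.1 kg.
Tool frame: the origin (TCP) lies at the very end of the fingers, on their centre line; the grasp point (between the pads) lies 19 mm behind it; z points along the fingers, y is the direction in which the jaws open and shut (so a half turn about z gives the same grasp; the last joint's range is limited). The gripper opens to 85 mm and grips with 20 to 120 N. Pads are 22 mm wide; open, the fingers measure 114 mm over their backs; the gripper's body (76 mm by 85 mm) begins 54 mm behind the grasp point. The pads swing forward as they close: fully open they stand 13 mm farther back than shut.
Start: joints at [-72.731, 7.471, 85.268, -0, 87.261, -4.893], TCP at [226.356, -555.669, 231.292] pointing down, gripper open.
Joint ranges: [-169.43, 169.43], [-51.17, 129.36], [1.28, 143.12], [-76.62, 256.62], [0, 156.53], [-152.29, 152.29]. Speed limits (degrees/s): [136.94, 136.94, 159.86, 180, 180, 180].

## Interface

Orientations are given as [roll, pitch, yaw] about the fixed x, y, z axes, in that order (R = Rz(yaw) Ry(pitch) Rx(roll)).
In Python, from bench import sensors, viewer, job gives the robot as it stands.
- The arm moves only by the shell command python3 -m pendant 'ROWS' [FORCE]. ROWS is JSON, one flat list of numbers, 5 for each row, row after row: the shift along the world's x, y, z in mm, then the turn about the world's z in rad, then the finger opening in mm, from 0 to 85.4. In form: [x, y, z, twist, hand, x, y, z, twist, hand, ...]. A call has 1 to 12 rows; each row shifts and turns the pose as measured when the row begins; what a row does not reach is not made up. A row lasts 1/12 s, in which the tool goes at most 41.7 mm and 7.16 degrees, less where a joint would pass 70% of its speed; a pose out of reach is approached as far as the arm can. A call with a gripper value outside its range is refused whole. The fingers move at their own pace and stop on an object; FORCE is the grip in N (left out, the last holds). Time passes only in rows, so rows that do not move let the fingers close. It gives the time, the measured TCP pose, the force and the opening at its end, in the units of the state.
- sensors.sense(): the state, without advancing time (a new reading comes with each control period).
- viewer.snapshot(name): name is "scene" or "top"; returns a dict with "frame" (400x640x3 uint8, blue, green, red), "z_map" (400x640 float32, mm along the optical axis (not along the pixel's ray), 0 where there is no reading), "fx", "fy", "cx", "cy" (pixels), "view" (4x4, takes a point from world to camera coordinates). Camera axes: x right, y down, z forward; pixel columns grow to the right and rows downward; lengths in mm; the calibration is good to about 2 mm. A picture is of the moment at which its call begins.
- job.hand_in(): hands the job in, once; it reports no verdict.
The state is a dict: "time": time; "joint_pos": joint angles; "qd": joint speeds; "joint_efforts": joint torques, N m; "tool_pos": TCP position; "tcp_rot": TCP orientation; "ft_force": force on the tool from outside, world axes, zero at the start; "wrist_torque": the same for the moment, N m; "finger_gap": finger opening in mm.
Only numpy, scipy, OpenCV 4.12 (cv2) and the standard library are available. Lean on these libraries where they do the work, as an engineer would, in place of code of your own. Each camera call takes 0.05 s, during which the arm holds its last target.

## Working session

There is one attempt and no reset: what is moved stays moved. The work goes in short steps, Python scripts to look and compute and a shell command to move; the robot and the scene stay as the last step left them, time stands still between calls to the robot, and variables do not carry over. Pictures are saved under pics/ and viewed, and the job is handed in when it is done.

```bash
mkdir -p pics; ls; python3 - <<'E'
from bench import sensors, viewer
import cv2
print(sensors.sense())
for n in("scene","top"):
    s=viewer.snapshot(n); cv2.imwrite(f"pics/{n}0.png",s["frame"]); print(n,s["fx"],s["fy"],s["cx"],s["cy"],s["view"].round(4).tolist())
E
```

```text
pics
{'time': 0.0, 'joint_pos': array([-7.27314218e+01,  7.51598614e+00,  8.53293922e+01, -1.38002708e-03,
        8.72601657e+01, -4.89314927e+00]), 'qd': array([-0.06456652,  0.03961112,  0.05755666, -0.03528942,  0.16213339,
       -0.03846503]), 'joint_efforts': array([-1.41755936e-03, -5.69393528e+01, -5.00554347e+01, -2.27512505e-04,
        1.48650329e-02,  3.48038918e-05]), 'tool_pos': array([ 226.18320967, -555.14843403,  230.23418149]), 'tcp_rot': array([-1.79894723e+02, -7.62936119e-03,  2.21617877e+01]), 'ft_force': array([ 0.57344635,  0.57295652, -0.84363416]), 'wrist_torque': array([ 0.01489958, -0.03807915,  0.03826222]), 'finger_gap': 85.42069862873726}
scene 414.906588544788 414.906588544788 320.68598811410453 199.42669299625885 [[0.6419, 0.7666, -0.0168, -412.2704], [0.5988, -0.5148, -0.6135, -314.5827], [-0.479, 0.3837, -0.7895, 1202.2394], [0.0, 0.0, 0.0, 1.0]]
top 439.09625558805806 439.09625558805806 320.7922847884378 195.70078638193462 [[0.0193, -0.9998, -0.005, 32.7085], [-0.9698, -0.0175, -0.2433, 624.3083], [0.2432, 0.0096, -0.9699, 919.0466], [0.0, 0.0, 0.0, 1.0]]
```

View pics/scene0.png

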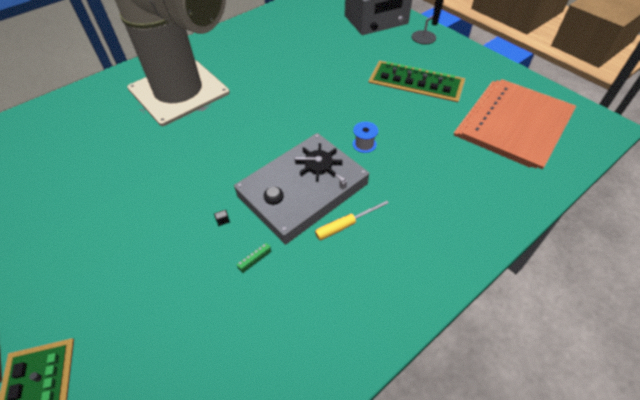

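View pics/top0.png

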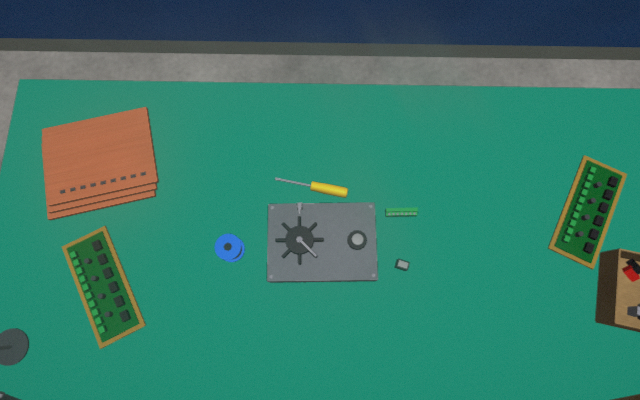

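The top view has the box at about (267–377, 203–281), with the wheel near (299, 240) and its rib pointing down and right to about (316, 257). The pointer is at (299, 207) and the button at (357, 240). The rib looks about 3 clicks short. Next I'll measure this.

```bash
cat > h.py <<'E'
import numpy as np, cv2
from bench import sensors, viewer
def ray(s,u,v,z):
    V=s["view"];R=V[:3,:3];t=V[:3,3];c=-R.T@t
    d=R.T@np.array([(u-s["cx"])/s["fx"],(v-s["cy"])/s["fy"],1.])
    return c+d*(z-c[2])/d[2]
def pix(s,p):
    q=s["view"][:3,:3]@np.array(p)+s["view"][:3,3]
    return s["fx"]*q[0]/q[2]+s["cx"], s["fy"]*q[1]/q[2]+s["cy"]
E
python3 - <<'E'
from h import *
s=viewer.snapshot("top"); f=s["frame"]; hsv=cv2.cvtColor(f,cv2.COLOR_BGR2HSV)
roi=np.zeros(f.shape[:2],np.uint8); roi[195:290,258:384]=255
m=((hsv[...,1]<90)*255).astype(np.uint8)&roi
m=cv2.morphologyEx(m,cv2.MORPH_CLOSE,np.ones((7,7)))
m=cv2.morphologyEx(m,cv2.MORPH_OPEN,np.ones((15,15)))
c=max(cv2.findContours(m,0,2)[0],key=cv2.contourArea)
P=np.array([ray(s,u,v,45)[:2] for u,v in c[:,0]],np.float32)
print(cv2.minAreaRect(P))
g=cv2.cvtColor(f,cv2.COLOR_BGR2GRAY)
dark=((g<45)*255).astype(np.uint8)&roi
n,l,st,ce=cv2.connectedComponentsWithStats(dark)
for i in range(1,n):
    if st[i,4]>40: print(st[i],ce[i],ray(s,*ce[i],65).round(1))
cv2.imwrite("pics/z1.png",cv2.resize(f[190:295,250:390],None,fx=5,fy=5,interpolation=cv2.INTER_CUBIC))
s2=viewer.snapshot("scene");cv2.imwrite("pics/z2.png",cv2.resize(s2["frame"][130:245,230:375],None,fx=5,fy=5,interpolation=cv2.INTER_CUBIC))
E
```

```text
((524.656982421875, 41.28727722167969), (179.09255981445312, 249.2347869873047), 1.0905829668045044)
```

View pics/z1.png

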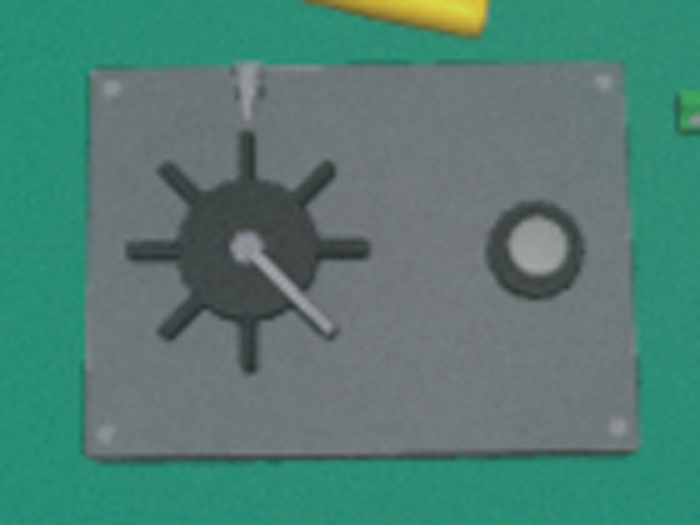

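View pics/z2.png

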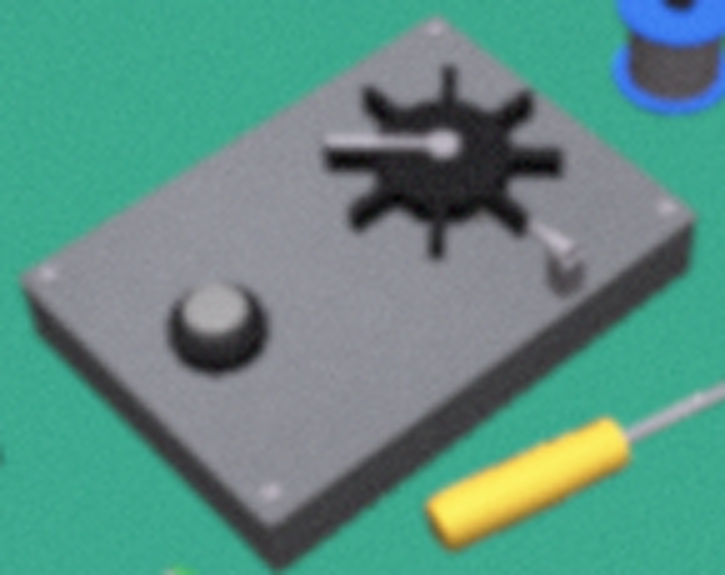

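Both zooms agree: the rib is at 45° down and right, so −135° and three clicks short. Next I'll fix the key points from both views.

```bash
python3 - <<'E'
from h import *
s=viewer.snapshot("top"); t=viewer.snapshot("scene")
def Z1(x,y,z):return ray(s,250+(x+.5)/5-.5,190+(y+.5)/5-.5,z).round(1)[:2]
def Z2(x,y,z):return ray(t,230+(x+.5)/5-.5,130+(y+.5)/5-.5,z).round(1)[:2]
print("hub",Z1(246,246,76),Z2(443,143,76))
print("rib",Z1(333,333,75),Z2(328,141,75))
print("btn",Z1(539,246,67),Z2(215,308,67))
print("tip",Z1(247,118,68),Z2(535,225,68))
print("tooth+y",Z1(127,250,71),"tooth-y",Z1(369,249,71), "t+x",Z1(247,131,71),"t-x",Z1(249,374,71))
print("screws",[Z1(*p,45) for p in((112,88),(603,82),(105,434),(618,427))])
print("screws2",[Z2(*p,45) for p in((436,27),(667,207),(48,273),(270,491))])
print("spool",ray(s,228,247,50)[:2])
E
```

```text
hub [524.5  91.2] [527.6  90.5]
rib [486.9  51.8] [492.3  52.9]
btn [528.3 -39.3] [531.5 -38.8]
tip [584.1  93.1] [585.6  94.2]
tooth+y [522.4 144.5] tooth-y [524.9  36.7] t+x [577.5  92.7] t-x [468.7  88.4]
screws [array([602. , 157.8]), array([609. , -70.9]), array([443.1, 153.6]), array([450.6, -76.3])]
screws2 [array([442.4, 156. ]), array([601.6, 160.2]), array([450.6, -74.8]), array([608.5, -69.6])]
spool [506.64234212 252.80570592]
```

```bash
python3 -m pendant '[12,38,0,0.07,0,12,38,0,0.07,0,12,38,0,0.07,0,12,38,0,0.07,0,12,38,0,0.07,0,12,38,0,0.07,0,12,38,0,0.07,0,12,38,0,0.07,0,12,38,0,0.07,0,12,38,0,0.07,0,12,38,0,0.07,0,12,38,0,0.07,0]' 20
```

```text
time: 1.3
tool_pos: [367.7, -85.5, 225.9]
tcp_rot: [-179.9, 0.0, 71.7]
ft_force: [1.2, -0.2, 0.5]
finger_gap: -0.1
```

```bash
python3 -m pendant '[12,37,-5,0.06,0,12,37,-5,0.06,0,12,37,-5,0.06,0,12,37,-5,0.06,0,12,37,-5,0.06,0,12,30,0,0.05,0,10,5,0,0,0,0,0,0,0,0]'; python3 - <<'E'
from h import *
for n in("top","scene"):
    s=viewer.snapshot(n); cv2.imwrite(f"pics/a_{n}.png",s["frame"])
E
```

```text
time: 1.97
tool_pos: [451.6, 154.8, 202.1]
tcp_rot: [179.5, -0.1, 93.6]
ft_force: [0.3, 0.1, 0.6]
finger_gap: -0.1
```

View pics/a_top.png

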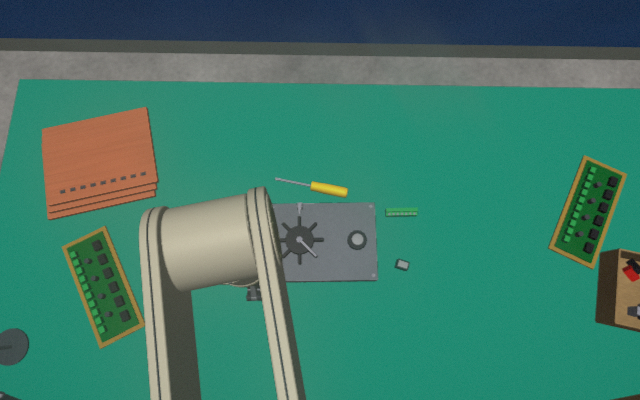

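View pics/a_scene.png

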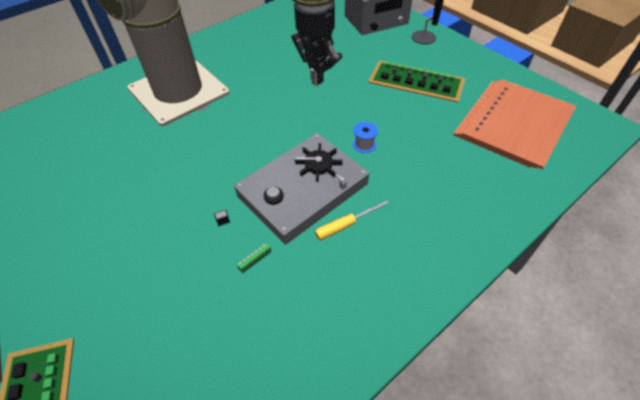

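```bash
python3 -m pendant '[0,-7,-30,-0.03,0,0,-6,-30,0,0,0,-6,-30,0,0,0,-6,-25,0,0,0,0,-15,0,0,0,0,-8,0,0,0,0,0,0,0]'; python3 - <<'E'
from h import *
s=viewer.snapshot("scene"); cv2.imwrite("pics/b.png",cv2.resize(s["frame"][60:245,200:400],None,fx=4,fy=3.2,interpolation=cv2.INTER_CUBIC)[:600])
print(sensors.sense()["tool_pos"])
E
```

```text
time: 2.65
tool_pos: [449.2, 119.2, 63.0]
tcp_rot: [179.2, -0.1, 90.9]
ft_force: [0.0, 0.4, 0.2]
finger_gap: 0.2
[449.63384396 119.38951334  63.88043515]
```

View pics/b.png

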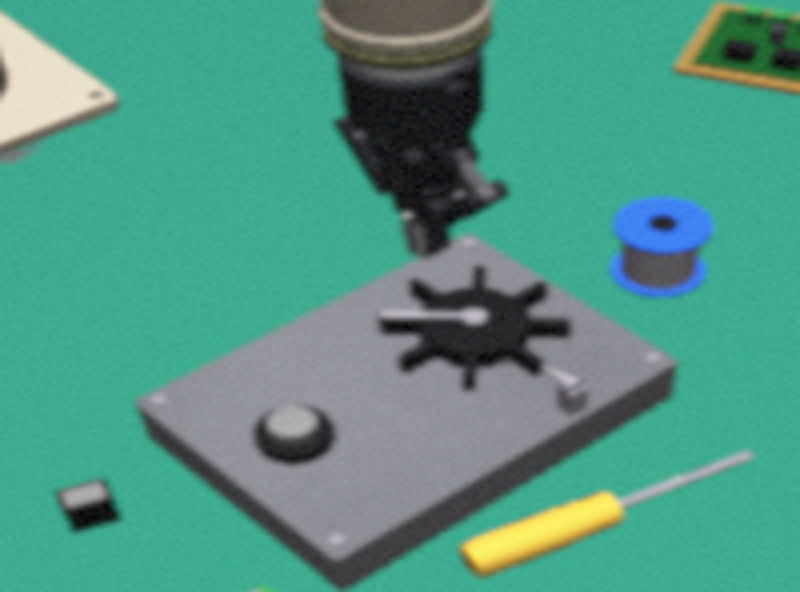

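```bash
python3 - <<'E'
from h import *
s=viewer.snapshot("scene"); d=s["z_map"]; V=s["view"]
v,u=np.mgrid[100:160,270:360]; z=d[100:160,270:360]
P=np.stack([(u-s["cx"])/s["fx"]*z,(v-s["cy"])/s["fy"]*z,z],-1).reshape(-1,3); P=P[P[:,2]>0]
W=(P-V[:3,3])@V[:3,:3]
for lo,hi in((50,60),(60,70),(70,80),(80,95),(95,110),(110,130)):
    q=W[(W[:,2]>lo)&(W[:,2]<hi)&(abs(W[:,0]-450)<70)&(abs(W[:,1]-120)<60)]
    if lo<78: q=q[q[:,0]<478]
    if len(q): print(lo,len(q),q.min(0).round(1),q.max(0).round(1))
E
```

```text
50 1 [472.8  86.7  59.1] [472.8  86.7  59.1]
60 16 [446.1  85.3  62.9] [477.7 123.9  70. ]
70 34 [441.8  90.9  70.8] [475.9 126.5  79.8]
80 53 [434.6 106.9  80.2] [464.  127.   94.6]
95 33 [427.4 105.8  95.3] [463.1 115.3 109.6]
110 152 [402.  102.  110.7] [492.9 132.5 129.9]
```

```bash
python3 -m pendant '[8,0,-2,0,0,8,0,-1,0,0,1,0,0,0,0,0,-4,0,0,0,0,-4,0,0,0,0,-4,0,0,0,0,-4,0,0,0,0,-4,0,0,0]'; 
```

```text
time: 3.42
tool_pos: [475.5, 99.8, 69.2]
tcp_rot: [178.3, -0.2, 91.1]
ft_force: [-0.4, 1.9, 0.7]
finger_gap: 0.5
```

```bash
python3 -m pendant '[-9,2,-8,0,0]'; python3 -m pendant '[0,0,0,0,0]'; python3 -m pendant '[0,0,0,0,0]'; python3 - <<'E'
from h import *
s=viewer.snapshot("scene"); cv2.imwrite("pics/c.png",cv2.resize(s["frame"][60:245,200:400],None,fx=4,fy=3.2,interpolation=cv2.INTER_CUBIC)[:600])
print(sensors.sense()["tool_pos"])
E
```

```text
time: 3.5
tool_pos: [469.3, 101.1, 63.4]
tcp_rot: [178.0, -0.2, 91.0]
ft_force: [1.1, 1.2, 0.6]
finger_gap: 0.1
time: 3.58
tool_pos: [467.2, 100.9, 61.8]
tcp_rot: [178.2, -0.2, 91.0]
ft_force: [-1.2, -0.4, -1.5]
finger_gap: -0.2
time: 3.67
tool_pos: [467.3, 100.6, 62.1]
tcp_rot: [178.2, -0.3, 91.0]
ft_force: [1.0, 1.8, 1.0]
finger_gap: 0.1
[467.0044466  100.66367336  61.84256253]
```

View pics/c.png

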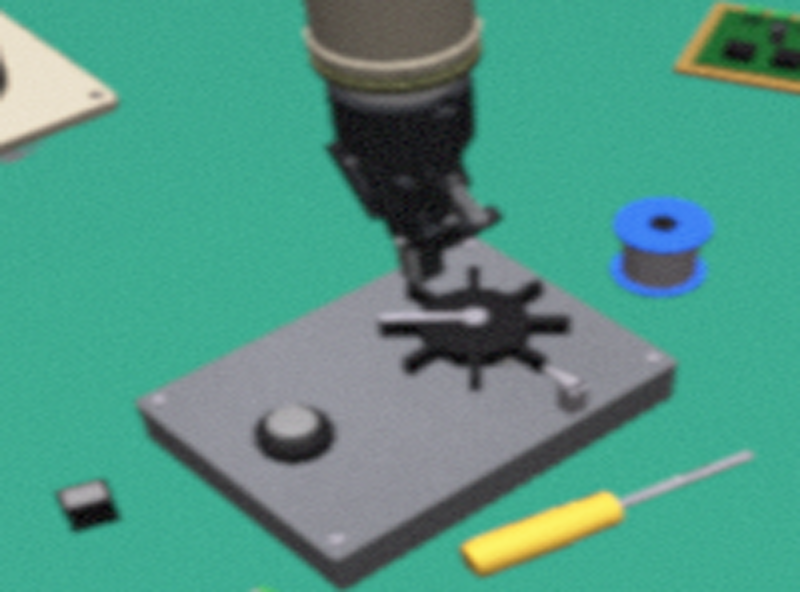

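The finger sits beside the tooth that faces the robot, near (430, 280), and the wheel is about unmoved. I'll go on sweeping in short calls.

```bash
for i in 1; do python3 -m pendant '[0,-4,-0.5,0,0,0,-4,-0.5,0,0]'; done; python3 -m pendant '[0,-4,-0.5,0,0,0,-4,-0.5,0,0]'
```

```text
time: 3.88
tool_pos: [467.5, 92.8, 61.4]
tcp_rot: [178.2, -0.3, 91.0]
ft_force: [-0.2, 1.1, 0.6]
finger_gap: -0.1
time: 4.05
tool_pos: [468.1, 83.8, 60.8]
tcp_rot: [178.1, -0.3, 91.1]
ft_force: [0.0, 0.1, -0.4]
finger_gap: 0.4
```

```bash
python3 -m pendant '[-0.5,-4,0,0,0,-0.5,-4,0,0,0]'; python3 - <<'E'
from h import *
s=viewer.snapshot("scene"); cv2.imwrite("pics/d.png",cv2.resize(s["frame"][60:245,200:400],None,fx=4,fy=3.2,interpolation=cv2.INTER_CUBIC)[:600])
print(sensors.sense()["tool_pos"])
E
```

```text
time: 4.22
tool_pos: [467.1, 74.3, 60.6]
tcp_rot: [178.2, -0.2, 91.1]
ft_force: [-0.2, 0.1, -0.3]
finger_gap: -0.1
[467.01553623  73.73116588  60.58503483]
```

View pics/d.png

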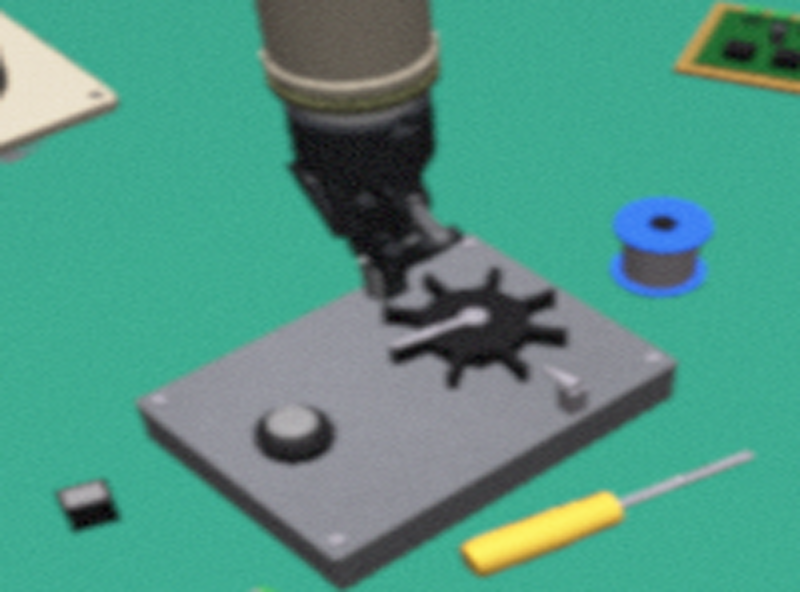

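The wheel has turned about 20°, with the rib end at (393, 354). I'll keep sweeping.

```bash
python3 -m pendant '[-0.5,-3,0,0,0,-0.5,-3,0,0,0]';python3 -m pendant '[-0.5,-3,0,0,0,0,-3,0,0,0]';python3 -m pendant '[-0.5,-3,0,0,0,0,-3,0,0,0]'; python3 - <<'E'
from h import *
s=viewer.snapshot("scene"); cv2.imwrite("pics/e.png",cv2.resize(s["frame"][60:245,200:400],None,fx=4,fy=3.2,interpolation=cv2.INTER_CUBIC)[:600])
print(sensors.sense()["tool_pos"])
E
```

```text
time: 4.43
tool_pos: [465.8, 66.9, 60.5]
tcp_rot: [178.2, -0.2, 91.0]
ft_force: [0.1, -0.1, 0.5]
finger_gap: -0.0
time: 4.6
tool_pos: [465.0, 60.2, 60.4]
tcp_rot: [178.2, -0.2, 91.0]
ft_force: [0.3, -0.6, 0.6]
finger_gap: -0.1
time: 4.77
tool_pos: [464.4, 53.6, 60.4]
tcp_rot: [178.2, -0.2, 91.0]
ft_force: [0.4, 0.4, -0.3]
finger_gap: -0.1
[464.48268874  53.13608662  60.37058973]
```

View pics/e.png

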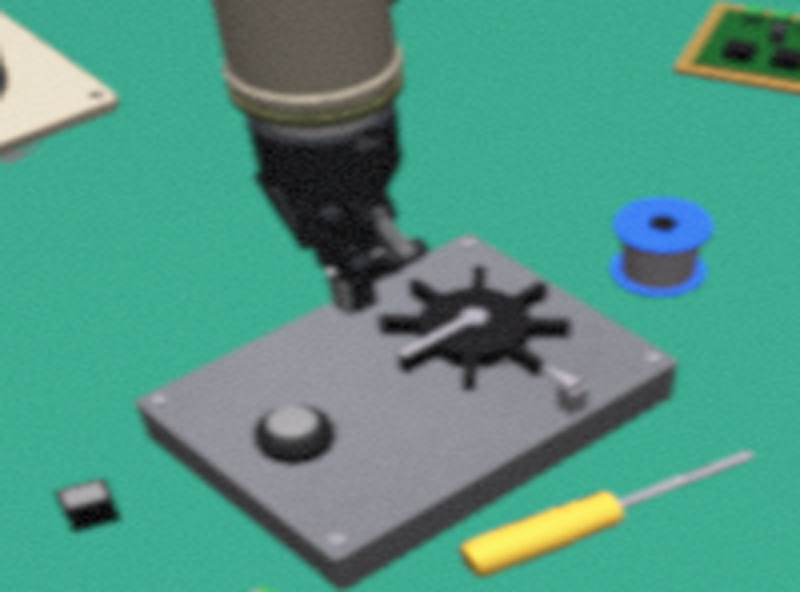

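That is one click: the rib now points along the box's −y, ending at (403, 358). Now back out, return and repeat.

```bash
python3 -m pendant '[-12,0,0,0,0,-6,0,0,0,0,0,18,0,0,0,0,18,0,0,0,0,15,0,0,0,0,8,0,0,0,0,2,0,0,0,0,0,0,0,0]'; python3 -m pendant '[0,0,0,0,0]'
```

```text
time: 5.48
tool_pos: [445.9, 115.2, 60.9]
tcp_rot: [178.1, -0.2, 90.9]
ft_force: [0.5, -0.7, -0.1]
finger_gap: 0.5
time: 5.57
tool_pos: [445.8, 115.0, 60.9]
tcp_rot: [178.1, -0.1, 90.9]
ft_force: [-0.1, 0.6, 0.1]
finger_gap: -0.1
```

```bash
python3 -m pendant '[8,0,0,0,0,7,0,0,0,0,3,0,0,0,0,0,0,0,0,0]'; python3 -m pendant '[0,0,0,0,0]'
```

```text
time: 5.9
tool_pos: [466.3, 113.1, 61.0]
tcp_rot: [178.1, -0.1, 90.9]
ft_force: [0.3, -0.3, -0.5]
finger_gap: 0.2
time: 5.98
tool_pos: [466.7, 112.7, 60.9]
tcp_rot: [178.1, -0.1, 90.8]
ft_force: [-0.7, 0.6, 0.6]
finger_gap: 0.3
```

```bash
python3 -m pendant '[0,-4,0,0,0,0,-4,0,0,0,0,-4,0,0,0,0,-4,0,0,0]';python3 -m pendant '[-0.3,-4,0,0,0,-0.3,-4,0,0,0,-0.3,-3,0,0,0,-0.3,-3,0,0,0]';python3 -m pendant '[-0.3,-3,0,0,0,-0.3,-3,0,0,0,-0.3,-3,0,0,0,-0.3,-3,0,0,0]'; python3 -m pendant '[-0.5,-4,0,0,0,0,-4,0,0,0,0,-4,0,0,0,0,-2,0,0,0]';python3 - <<'E'
from h import *
s=viewer.snapshot("scene"); cv2.imwrite("pics/f.png",cv2.resize(s["frame"][60:245,200:400],None,fx=4,fy=3.2,interpolation=cv2.INTER_CUBIC)[:600])
print(sensors.sense()["tool_pos"])
E
```

```text
time: 6.32
tool_pos: [466.7, 95.9, 60.8]
tcp_rot: [178.1, -0.2, 90.8]
ft_force: [1.3, 1.7, -0.0]
finger_gap: -0.2
time: 6.65
tool_pos: [465.2, 79.8, 61.0]
tcp_rot: [178.1, -0.1, 90.8]
ft_force: [0.5, 0.3, 0.4]
finger_gap: 0.4
time: 6.98
tool_pos: [463.5, 66.0, 60.8]
tcp_rot: [178.1, -0.1, 90.8]
ft_force: [-0.8, -0.1, -0.5]
finger_gap: -0.1
time: 7.32
tool_pos: [462.7, 50.2, 60.7]
tcp_rot: [178.1, -0.1, 90.8]
ft_force: [0.5, -0.1, 0.6]
finger_gap: -0.4
[462.73477803  50.06830615  60.68643625]
```

View pics/f.png

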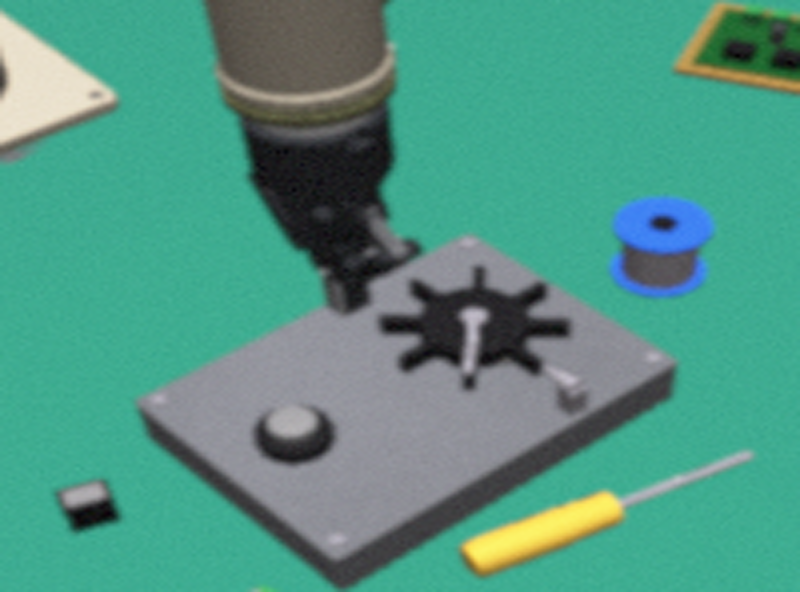

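That is two clicks: the rib now ends at (469, 375), one tooth short of the pointer. One more sweep, done the same way.

```bash
python3 -m pendant '[-12,0,0,0,0,-5,0,0,0,0,0,18,0,0,0,0,18,0,0,0,0,16,0,0,0,0,10,0,0,0,0,2,0,0,0,0,0,0,0,0]'; python3 -m pendant '[0,0,0,0,0]'
```

```text
time: 8.03
tool_pos: [445.5, 115.6, 61.2]
tcp_rot: [178.0, -0.1, 90.7]
ft_force: [-0.2, 0.4, 0.3]
finger_gap: 0.1
time: 8.12
tool_pos: [445.5, 115.4, 61.2]
tcp_rot: [178.0, -0.1, 90.7]
ft_force: [-0.0, 0.6, -0.2]
finger_gap: -0.1
```

```bash
python3 -m pendant '[8,0,0,0,0,7,0,0,0,0,3,0,0,0,0,0,0,0,0,0]'; python3 -m pendant '[0,-4,0,0,0,0,-4,0,0,0,0,-4,0,0,0,0,-4,0,0,0]';python3 -m pendant '[-0.3,-4,0,0,0,-0.3,-4,0,0,0,-0.3,-3,0,0,0,-0.3,-3,0,0,0]'
```

```text
time: 8.45
tool_pos: [465.9, 113.5, 61.3]
tcp_rot: [178.0, -0.0, 90.6]
ft_force: [0.3, 0.7, -0.6]
finger_gap: -0.3
time: 8.78
tool_pos: [466.4, 96.1, 61.1]
tcp_rot: [178.0, -0.1, 90.6]
ft_force: [1.4, 1.8, -0.4]
finger_gap: 0.1
time: 9.12
tool_pos: [464.9, 80.1, 61.2]
tcp_rot: [178.0, -0.1, 90.5]
ft_force: [0.2, -0.3, -1.1]
finger_gap: -0.3
```

```bash
python3 -m pendant '[-0.3,-3,0,0,0,-0.3,-3,0,0,0,-0.3,-3,0,0,0,-0.3,-3,0,0,0]'; python3 -m pendant '[-0.5,-4,0,0,0,0,-4,0,0,0,0,-4,0,0,0,0,-2,0,0,0]';python3 - <<'E'
from h import *
s=viewer.snapshot("scene"); cv2.imwrite("pics/g.png",cv2.resize(s["frame"][60:245,200:400],None,fx=4,fy=3.2,interpolation=cv2.INTER_CUBIC)[:600])
print(sensors.sense()["tool_pos"])
E
```

```text
time: 9.45
tool_pos: [463.1, 66.2, 61.1]
tcp_rot: [178.0, -0.0, 90.5]
ft_force: [0.5, 0.1, 0.3]
finger_gap: -0.1
time: 9.78
tool_pos: [462.3, 50.5, 61.0]
tcp_rot: [178.0, -0.0, 90.5]
ft_force: [0.1, 0.7, -0.2]
finger_gap: -0.1
[462.39845008  50.38158949  61.01216915]
```

View pics/g.png

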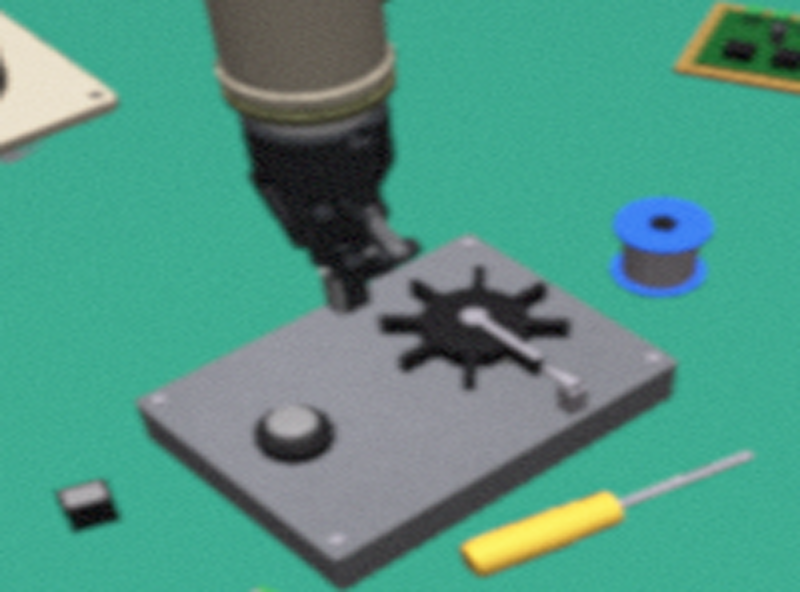

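The rib now runs straight to the pointer, meeting it near (545, 365). Next I'll back off, rise and move over the button.

```bash
python3 -m pendant '[-10,0,0,0,0,-2,-3,15,0,0,0,-12,18,0,0,10,-18,8,0,0,18,-18,0,0,0,18,-18,0,0,0,18,-10,0,0,0,8,-2,0,0,0,2,0,0,0,0,0,0,0,0,0]'; python3 -m pendant '[0,0,0,0,0]'
```

```text
time: 10.67
tool_pos: [525.4, -34.2, 103.7]
tcp_rot: [178.1, -0.0, 90.6]
ft_force: [-1.3, -0.9, -0.2]
finger_gap: -0.0
time: 10.75
tool_pos: [524.8, -33.7, 103.3]
tcp_rot: [178.1, -0.1, 90.6]
ft_force: [-0.3, -0.5, -0.1]
finger_gap: -0.5
```

```bash
python3 -m pendant '[3,-3,-10,0,0,2,-2,-8,0,0,0,0,-6,0,0,0,0,-2,0,0,0,0,0,0,0]'; python3 -m pendant '[0,0,0,0,0]'; python3 - <<'E'
from h import *
s=viewer.snapshot("scene"); cv2.imwrite("pics/i.png",cv2.resize(s["frame"][60:245,200:400],None,fx=4,fy=3.2,interpolation=cv2.INTER_CUBIC)[:600])
E
```

```text
time: 11.17
tool_pos: [527.0, -36.4, 73.1]
tcp_rot: [178.3, -0.1, 90.7]
ft_force: [-0.1, 0.9, 0.1]
finger_gap: -0.2
time: 11.25
tool_pos: [526.4, -36.2, 72.4]
tcp_rot: [178.4, -0.1, 90.8]
ft_force: [0.4, -1.3, 0.2]
finger_gap: -0.2
```

View pics/i.png

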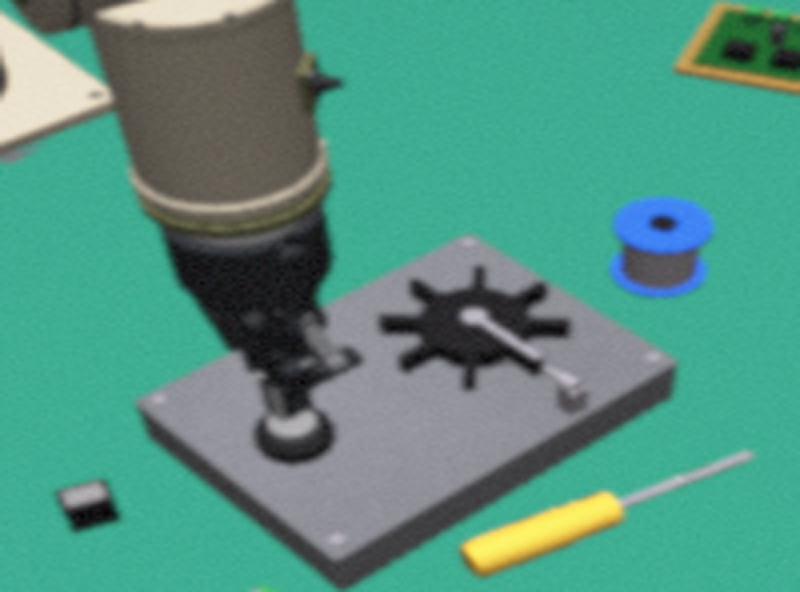

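The fingertip hangs just above the cap at (292, 415). The wheel is still on the pointer. I'll shift +3 mm in x and −3 mm in y, then press in small steps.

```bash
python3 -m pendant '[4,-3,-1,0,0,0,0,-1,0,0]'; python3 -m pendant '[0,0,-2,0,0,0,0,-2,0,0]';python3 -m pendant '[0,0,-2,0,0]';python3 -m pendant '[0,0,-2,0,0]'
```

```text
time: 11.47
tool_pos: [531.0, -39.3, 71.0]
tcp_rot: [178.3, -0.1, 90.8]
ft_force: [0.5, 0.1, 0.0]
finger_gap: -0.1
time: 11.63
tool_pos: [532.0, -39.7, 67.6]
tcp_rot: [178.2, -0.1, 90.8]
ft_force: [0.5, 0.4, -0.4]
finger_gap: -0.2
time: 11.72
tool_pos: [532.1, -39.7, 65.6]
tcp_rot: [178.2, -0.1, 90.8]
ft_force: [-1.2, 0.3, 2.6]
finger_gap: -0.0
time: 11.8
tool_pos: [532.1, -39.7, 63.6]
tcp_rot: [178.2, -0.1, 90.8]
ft_force: [-1.7, 0.6, 4.1]
finger_gap: -0.2
```

```bash
python3 -m pendant '[0,0,-1.5,0,0]';python3 -m pendant '[0,0,-1.5,0,0]';python3 -m pendant '[0,0,-1,0,0]'
```

```text
time: 11.88
tool_pos: [532.1, -39.7, 62.1]
tcp_rot: [178.2, -0.1, 90.8]
ft_force: [-2.5, -0.4, 4.1]
finger_gap: -0.1
time: 11.97
tool_pos: [532.1, -39.7, 60.8]
tcp_rot: [178.2, -0.1, 90.8]
ft_force: [-5.5, -0.6, 17.9]
finger_gap: -0.1
time: 12.05
tool_pos: [532.3, -39.7, 60.8]
tcp_rot: [178.2, -0.1, 90.8]
ft_force: [-8.7, 0.8, 18.9]
finger_gap: -0.1
```

The force jumped from 4 N to 18 N at z = 60.8, so the button is on its stop. Releasing.

```bash
python3 -m pendant '[0,0,2,0,0,0,0,3,0,0,0,0,5,0,0,0,0,12,0,0,0,0,25,0,0,0,0,30,0,0,-20,-10,30,0,0,-30,-20,20,0,0,-30,-30,0,0,0,-30,-30,0,0,0,-20,-30,0,0,0,0,0,0,0,0]'; python3 -m pendant '[-10,-38,0,0,0,-10,-38,0,0,0,-10,-38,0,0,0,0,-20,0,0,0,0,0,0,0,0]'; python3 - <<'E'
from h import *
for n in("top","scene"):
    s=viewer.snapshot(n); f=s["frame"]; cv2.imwrite(f"pics/j_{n}.png",f)
    if n=="top":
        cv2.imwrite("pics/j_z1.png",cv2.resize(f[190:295,250:390],None,fx=5,fy=5,interpolation=cv2.INTER_CUBIC)); d=s["z_map"]
        V=s["view"]; u,v=357,240; z=d[v-1:v+2,u-1:u+2].mean()
        p=np.array([(u-s["cx"])/s["fx"]*z,(v-s["cy"])/s["fy"]*z,z]); print("button",V[:3,:3].T@(p-V[:3,3]))
    else: cv2.imwrite("pics/j_z2.png",cv2.resize(f[130:245,230:375],None,fx=5,fy=5,interpolation=cv2.INTER_CUBIC))
E
```

```text
time: 13.05
tool_pos: [397.2, -162.5, 200.6]
tcp_rot: [177.9, 0.3, 91.1]
ft_force: [-0.0, 0.4, -0.6]
finger_gap: 0.3
time: 13.47
tool_pos: [366.4, -299.7, 206.4]
tcp_rot: [177.5, 0.6, 91.2]
ft_force: [0.9, -0.6, -1.4]
finger_gap: -0.2
button [525.49435798 -38.40427985  67.27771536]
```

View pics/j_z1.png

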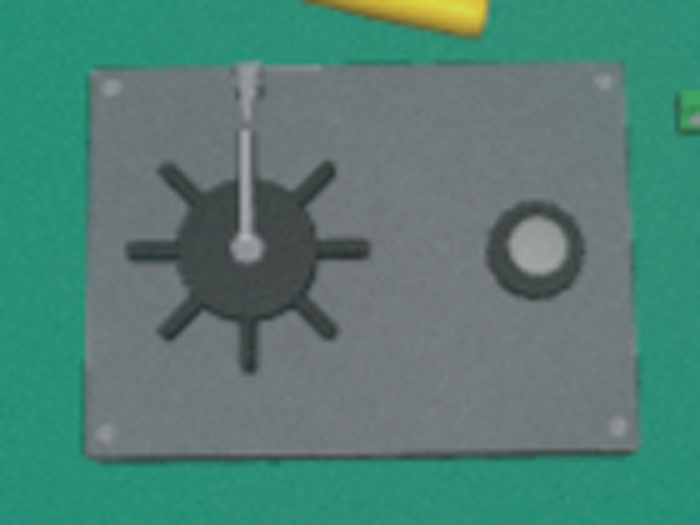

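View pics/j_z2.png

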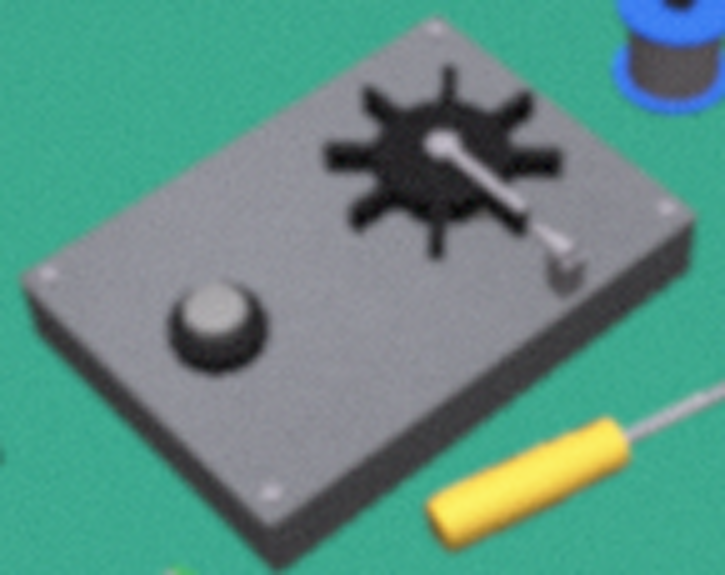

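View pics/j_top.png

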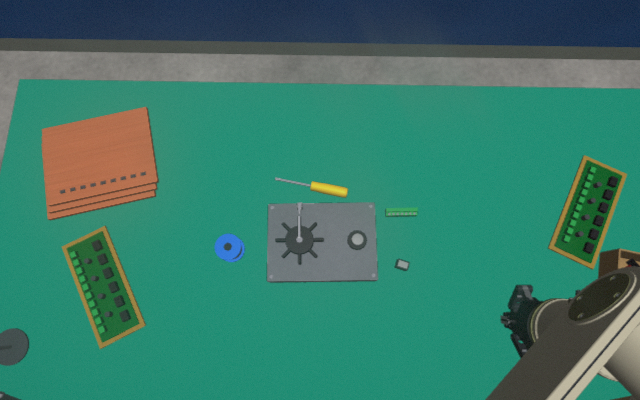

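Both views show the rib in line with the pointer, the button up (top at z ≈ 67), the box corners unmoved and the bystanders in place. The arm is clear of everything, so I'm handing in.

```bash
python3 -c "from bench import job; print(job.hand_in())"
```

```text
the job is handed in; nothing more can be done
None
```

The thumbwheel rests on the click at the pointer, the start button has been pressed and is up again, and the job is handed in, with about 13.5 s on the robot's clock.

- **Wheel:** It started three clicks short (about −2.36 rad). I turned it with three sideways sweeps of the closed fingertip, one click each. Readings between moves never passed about 2 N.
- **Button:** I pressed it until it hit its stop at z ≈ 60.8 mm, where the force jumped from 4 N to about 18–19 N, with up to about 9 N sideways. It then came back up.
- **Last checks:** Both cameras show the rib in line with the pointer, the button top at z ≈ 67 mm, and the box and bystanders where they began. The gripper is clear, at about z = 206 mm.

Two things did not go to plan:
- **First approach:** It overshot by about 9 mm in x and 8 mm in z. I corrected it before the wheel had turned noticeably.
- **Button position:** The two cameras placed it about 3 mm apart in x, so the press was slightly off centre.

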